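# Set the stop slide of the sloping marver rest and lay the marver in it

## Task

First push the stiff blue stop slide along its rail by its black sprung pad until its black pointer stands at the red mark, without letting it go past the mark, and let go of it. Then lay the black graphite marver flat on the sloping wooden bed with its long sides running up the slope, its lower end resting against the brass ledge and its side against the slide's steel stop finger, on the side away from the sprung pad, with the pointer still at the mark. Leave the white bottle and the cork block where they stand.

Things in the scene. Friction and masses are not known exactly. Their poses are not given: they have to be found in the camera images.
- bed: wooden bed sloping at 0.35 rad, 120 mm up the slope x 270 mm wide, on a rest fixed to the bench. Origin on its surface at the foot of the brass ledge, mid-width. x points up the slope, y along the ledge (robot's left), z square out of the surface. Ledge: x -8 to 0 mm, 9 mm above the surface. Far edge 67 mm over the bench. Aluminium rail level in front of the ledge, parallel to y, top 26 mm up
- stop_slide (a joint): travel of the blue stop slide along the rail, m: 0 at its left end stop, growing as it moves toward the bed's -y (robot's right), at most 0.11. Stiff: it stays where it is left and moves only when pushed with several newtons (how much is not told). Blue block 30 x 40 (along the rail) x 22 mm, top 49 mm over the bench
- pointer (a point): tip of the slide's black pointer, which reaches from the foot of the blue block toward the robot over the white scale strip; same axes as the rest (x level away from the robot, y along the rail as the bed's y, z up)
- mark: red line 3 mm wide (along the rail) and 16 mm long painted on the white scale strip beneath the pointer; origin at its centre; y along the rail, as the bed's y. The pointer is at the mark when its y equals that of the mark's origin
- pad_face (a point): centre of the outer face (looks to bed +y) of the black rubber pad at the slide's +y end, 42 mm over the bench; pad 32 (across the rail) x 34 high x 8 mm thick, lower edge 25 mm up. It is sprung and has play: pushed toward -y it gives 10 to 24 mm, different each time, before the slide begins to follow the finger; the slide stays when the finger goes back
- stop_face (a point): point on the flat -y side of the steel stop finger (10 mm thick; reaches over the ledge to 18 mm up the slope, 18 mm above the bed), which the marver's side has to meet; 10 mm up the slope from the ledge, 6 mm above the bed. Moves with the slide. Same axes as the pointer point
- marver: black graphite block, 52 (x) x 82 (y) x 11 (z) mm, about 0.19 kg, loose on the bench at the right. Origin at the centre of its underside. Seated, its y axis (either way round) runs along the bed's x, its origin 41 mm up the slope from the ledge and 26 mm to the -y side of the stop face. It need not slide down the slope by itself
- glue_bottle: white bottle with a red spout, 46 mm across, 140 mm high, origin under its centre; bystander
- cork_block: brown cork block, 30 x 60 x 24 mm, origin under its centre; bystander
Mind the look-alikes: they are no part of the job. What is shaped like the marver but green or orange is not meant.

How it is judged (in metres and radians):
On the way, in this order (a step that is already met when the one before it is completed fails the run):
1. the slide's pointer stands at the red mark (within 3 mm) and the slide and its pad are let go (y of pointer in the frame of mark between -0.003 and 0.003 m and velocity of joint stop_slide below 0.002 m/s and distance between the grasp point and pad_face above 0.06 m), for 0.2 s.
2. the marver lies on the sloping bed (z of marver in the frame of bed between -0.003 and 0.006 m and x of marver in the frame of bed between 0.03 and 0.075 m and y of marver in the frame of bed between -0.13 and 0.1 m), for 0.1 s.
At the end, for the whole second after the job is handed in: pointer within 3 mm of the red mark; marver flat on the bed (underside within 3 mm of it, tilt error under 0.06 rad), its long sides within 0.08 rad of the slope direction, lower end against the ledge (gap at most 3.5 mm), side against the stop finger (gap at most 4 mm), at rest (y of pointer in the frame of mark between -0.003 and 0.003 m and z of marver in the frame of bed between -0.002 and 0.003 m and x of marver in the frame of bed between 0.039 and 0.0445 m and angle between the z axis of marver and the z axis of bed, either way round below 0.06 rad and angle between the y axis of marver and the x axis of bed, either way round below 0.08 rad and y of marver in the frame of stop_face between -0.03 and -0.024 m and linear speed of marver below 0.01 m/s); the robot touches nothing.
It fails at once if the slide goes more than 3 mm past the mark (y of pointer in the frame of mark below -0.003 m).
It fails at once if the white bottle is shifted by more than 20 mm or tipped (distance of glue_bottle from where it was at the start of the episode above 0.02 m or angle between glue_bottle's own z axis and vertical above 0.5 rad).
It fails at once if the cork block is shifted by more than 20 mm (distance of cork_block from where it was at the start of the episode above 0.02 m).
It also fails if it takes over 64 s, if anything falls off the work surface, if the arm or the gripper's body presses on something with over 40 N, if the wrist force passes 120 N, or if a joint passes its speed limit or range.

## Robot

A 6-joint arm with a two-finger parallel gripper is mounted at the origin on a cart in front of the work surface, level with it; the furniture and walls round the work are solid. World frame = base frame: x ahead of the robot, y to its left, z up, the work surface at z = 0. Lengths are in mm, angles in rad, forces in N, time in s.
With the tool pointing down it reaches from about 350 to 925 mm from the base axis. Payload 6.4 kg.
Tool frame: the origin (TCP) lies between the finger pads; the fingertips stand 17 mm ahead of it and the grasp point (between the pads) lies 2 mm behind it (env.tips_ahead is the distance from the TCP to the fingertips, in mm); x points along the fingers, y is the direction in which the jaws open and shut, and the axes are right-handed (so a half turn about x gives the same grasp; the last joint's range is limited). The gripper opens to 85 mm and grips with 20 to 120 N. Pads are 22 mm wide; open, the fingers measure 114 mm over their backs; the gripper's body (76 mm by 85 mm) begins 54 mm behind the grasp point. The pads swing forward as they close: fully open they stand 13 mm farther back than shut.
Start: joints at [-1.387, 0.245, 1.558, -0, 1.339, -0.174], TCP at [227.645, -608.845, 248.29] pointing down, gripper open.
Joint ranges: [-3.13, 3.13], [-1.02, 2.26], [0.13, 2.54], [-0.95, 4.09], [0.21, 2.88], [-2.74, 2.74]. Speed limits (rad/s): [2.57, 2.57, 3.14, 3.14, 3.14, 3.14].

## Interface

Orientations are given as a 3x3 rotation matrix whose columns are the frame's x, y, z axes.
In Python, from station import env gives the robot as it stands.
- The arm moves only by the tool play_rows, never from a script. Its argument "series" is a list of rows, each an object with "delta_pos": the shift along the tool's x, y, z in mm, a list of three; "rotation": the turn, a rotation vector about the tool's x, y, z in rad, a list of three; "fingers": the finger opening in mm, from 0 to 85.4. In form: [{"delta_pos": [dx, dy, dz], "rotation": [rx, ry, rz], "fingers": fingers}, ...]. A call has 1 to 20 rows; each row shifts and turns the pose as measured when the row begins, along the tool's axes as they then stand; what a row does not reach is not made up. A row lasts 1/8 s, in which the tool goes at most 62.5 mm and 10.7 degrees, less where a joint would pass 70% of its speed; a pose out of reach is approached as far as the arm can. A call with a gripper value outside its range is refused whole. The fingers move at their own pace and stop on an object; "grip_force" is the grip in N (left out, the last holds). Time passes only in rows, so rows that do not move let the fingers close. It gives the time, the measured TCP pose, the force and the opening at its end, in the units of the state.
- env.read_state(): the state, without advancing time (a new reading comes with each control period).
- env.capture(name): name is "scene" or "top" or "wrist"; returns a dict with "pixels" (420x560x3 uint8, blue, green, red), "K" (3x3 intrinsics, pixels), "R" (3x3) and "t" (3): a world point X has camera coordinates R X + t. Camera axes: x right, y down, z forward; pixel columns grow to the right and rows downward; lengths in mm; the calibration is good to about 2 mm. A picture is of the moment at which its call begins. There is no depth.
- env.job_done(): hands the job in, once; it reports no verdict.
The state is a dict: "t": time; "joint_pos": joint angles; "dq": joint speeds; "effort": joint torques, N m; "ee_pos": TCP position; "ee_rot": TCP orientation; "wrist_force": force on the tool from outside, world axes, zero at the start; "wrist_torque": the same for the moment, N m; "grip_width": finger opening in mm.
Only numpy, scipy, OpenCV 4.12 (cv2) and the standard library are available. Lean on these libraries where they do the work, as an engineer would, in place of code of your own. Each camera call takes 0.05 s, during which the arm holds its last target. There are 200 camera calls.

## Working session

There is one attempt and no reset: what is moved stays moved. The work goes in short steps, Python scripts to look and compute and a tool call to move; the robot and the scene stay as the last step left them, time stands still between calls to the robot, and variables do not carry over. Pictures are saved under pics/ and viewed, about 8 in all and at most 12, crops included, and the job is handed in when it is done.

Besides the shell and the picture viewer there is one more tool, called after ">>>" as name(argument=value, ...), one argument or row to a line, values as JSON. play_rows: Moves the arm, as the interface text tells. Its arguments: {"type":"object","properties":{"series":{"type":"array"},"grip_force":{"type":"number"}},"required":["series"]}

```bash
mkdir -p pics; ls; cat > h.py <<'E'
import numpy as np, cv2
from station import env
def cap(n,f=None):
    c=env.capture(n)
    c={k:np.array(v) for k,v in c.items()}
    if f: cv2.imwrite('pics/'+f,c['pixels'])
    return c
def ray(c,u,v):
    d=np.linalg.inv(c['K'])@np.array([u,v,1.]); d=c['R'].T@d
    o=-c['R'].T@c['t']; return o,d
def onz(c,u,v,z):
    o,d=ray(c,u,v); return o+d*(z-o[2])/d[2]
def proj(c,X):
    p=c['K']@(c['R']@np.array(X,float)+c['t']); return p[:2]/p[2]
def tri(c1,p1,c2,p2):
    o1,d1=ray(c1,*p1);o2,d2=ray(c2,*p2)
    A=np.stack([d1,-d2],1); s=np.linalg.lstsq(A,o2-o1,rcond=None)[0]
    a=o1+s[0]*d1;b=o2+s[1]*d2; return (a+b)/2,np.linalg.norm(a-b)
E
python3 - <<'E'
from h import *
import pickle
t=cap('top');s=cap('scene')
pickle.dump((t,s),open('c0.pkl','wb'))
cv2.imwrite('pics/a.png',t['pixels']);cv2.imwrite('pics/b.png',s['pixels'])
for c in(t,s): print(c['K'].tolist(),(-c['R'].T@c['t']).round())
print(env.read_state())
E
```

```text
pics
[[403.7005462947029, 0.0, 276.5875115295912], [0.0, 403.7005462947029, 205.30721217955386], [0.0, 0.0, 1.0]] [ 384.  -61. 1123.]
[[386.19853818503265, 0.0, 281.76386700876327], [0.0, 386.19853818503265, 206.02669212423316], [0.0, 0.0, 1.0]] [173. 760. 853.]
{'t': 0.1, 'joint_pos': array([-1.38709103e+00,  2.45713351e-01,  1.55891206e+00, -4.71813505e-06,
        1.33868808e+00, -1.74113086e-01]), 'dq': array([ 0.00132925, -0.00295528, -0.00216526,  0.0001342 , -0.0010153 ,
       -0.00187498]), 'effort': array([ 3.24169860e-04, -4.30671144e+01, -3.27128470e+01, -4.52275196e-05,
        2.85893861e-03, -1.10240615e-05]), 'ee_pos': array([ 227.55876646, -608.35695312,  247.29951602]), 'ee_rot': array([[-3.18866083e-04,  3.50232377e-01, -9.36662789e-01],
       [ 1.69104246e-03, -9.36661309e-01, -3.50232399e-01],
       [-9.99998519e-01, -1.69561378e-03, -2.93588297e-04]]), 'wrist_force': array([ 0.31204687, -0.17001123, -0.01645329]), 'wrist_torque': array([-0.06566828, -0.06973748,  0.00724081]), 'grip_width': 85.2778577418685}
```

View pics/a.png

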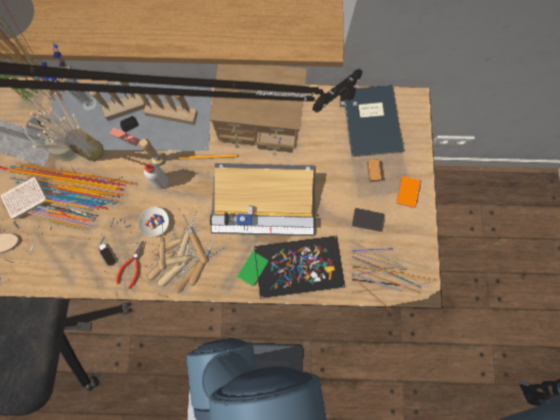

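View pics/b.png

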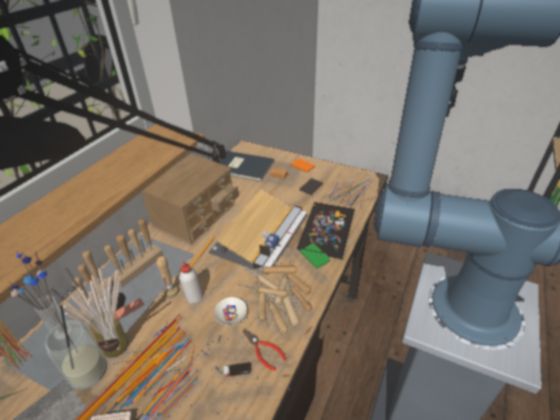

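Top view: the black marver is at (368,219). Its look-alikes are orange (408,191), green (253,268), the brown cork block (375,170) and the dark notebook (373,120). I choose the black block and check it in a close crop, together with the slide.

```bash
python3 - <<'E'
from h import *
import pickle
t,s=pickle.load(open('c0.pkl','rb'))
p=t['pixels'][155:245,200:430]
cv2.imwrite('pics/c.png',cv2.resize(p,None,fx=3.45,fy=3.45,interpolation=cv2.INTER_CUBIC))
hsv=cv2.cvtColor(t['pixels'],cv2.COLOR_BGR2HSV)
for name,roi,z in(('marver',(345,200,395,240),11),):
    x0,y0,x1,y1=roi; m=(hsv[y0:y1,x0:x1,2]<75).astype(np.uint8)
    cn=max(cv2.findContours(m,0,cv2.CHAIN_APPROX_NONE)[0],key=cv2.contourArea)
    r=cv2.minAreaRect(cn); b=cv2.boxPoints(r)+[x0,y0]
    print(name,r,[onz(t,*q,z).round(1).tolist() for q in b], onz(t,r[0][0]+x0,r[0][1]+y0,z))
for nm,q in dict(cork=(375,170),bottle=(150,180),bedTL=(215,165),bedTR=(313,168),railL=(212,221),railR=(315,222)).items(): print(nm,onz(t,*q,0).round(),onz(t,*q,26).round(),onz(t,*q,67).round())
hs=hsv[200:240,205:320]
for n,m in (('blue',(hs[...,0]>100)&(hs[...,0]<130)&(hs[...,1]>130)),('red',((hs[...,0]<8)|(hs[...,0]>172))&(hs[...,1]>100))):
    y,x=np.nonzero(m); print(n,len(x),x.mean()+205,y.mean()+200,x.min()+205,x.max()+205,y.min()+200,y.max()+200)
E
```

```text
marver ((23.016002655029297, 19.41200065612793), (27.011703491210938, 14.936936378479004), 10.30484676361084) [[573.8, -271.7, 11.0], [615.9, -279.8, 11.0], [604.0, -354.1, 11.0], [562.2, -345.5, 11.0]] [ 588.87740493 -312.78647602   11.        ]
cork [ 737. -339.    0.] [ 729. -332.   26.] [ 716. -322.   67.]
bottle [689. 311.   0.] [682. 302.  26.] [671. 288.  67.]
bedTL [740. 126.   0.] [731. 122.  26.] [718. 115.  67.]
bedTR [ 738. -159.    0.] [ 730. -156.   26.] [ 717. -153.   67.]
railL [575. 125.   0.] [570. 121.  26.] [563. 114.  67.]
railR [ 579. -166.    0.] [ 575. -163.   26.] [ 568. -159.   67.]
blue 62 245.33870967741936 219.69354838709677 238 250 215 223<stdin>:15: RuntimeWarning: Mean of empty slice.
  ret = ret.dtype.type(ret / rcount)
Traceback (most recent call last):
ValueError: zero-size array to reduction operation minimum which has no identity
```

View pics/c.png

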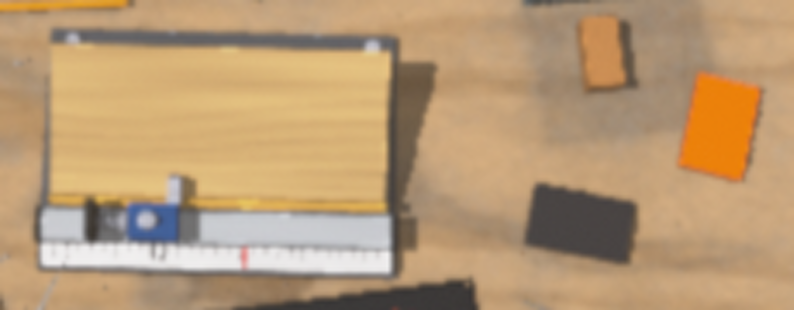

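Crop (x3.45): black marver at (581,222), pad at (92,218), blue block (152,222), steel finger (180,190), pointer near (158,253) and red mark (244,259). The marver choice is confirmed (the others are orange or brown). Next I move over the rig so the wrist camera can measure it finely.

>>> play_rows(
  series=[
    {"delta_pos":[0,0,0],"rotation":[0.179,0,0],"fingers":0},
    {"delta_pos":[0,0,0],"rotation":[0.179,0,0],"fingers":0},
    {"delta_pos":[-1,-52,-24],"rotation":[0,0,0],"fingers":0},
    {"delta_pos":[-1,-52,-24],"rotation":[0,0,0],"fingers":0},
    {"delta_pos":[-1,-52,-24],"rotation":[0,0,0],"fingers":0},
    {"delta_pos":[-1,-52,-24],"rotation":[0,0,0],"fingers":0},
    {"delta_pos":[-1,-52,-24],"rotation":[0,0,0],"fingers":0},
    {"delta_pos":[-1,-52,-24],"rotation":[0,0,0],"fingers":0},
    {"delta_pos":[-1,-52,-24],"rotation":[0,0,0],"fingers":0},
    {"delta_pos":[-1,-52,-24],"rotation":[0,0,0],"fingers":0},
    {"delta_pos":[-1,-52,-24],"rotation":[0,0,0],"fingers":0},
    {"delta_pos":[-1,-52,-24],"rotation":[0,0,0],"fingers":0},
    {"delta_pos":[-1,-52,-24],"rotation":[0,0,0],"fingers":0},
  ],
)

```text
t: 1.72
ee_pos: [503.9, -23.1, 256.3]
ee_rot: [[-0.002, -0.021, -1.0], [0.009, -1.0, 0.021], [-1.0, -0.009, 0.002]]
wrist_force: [0.7, -1.0, -0.9]
grip_width: 0.1
```

```bash
python3 - <<'E'
from h import *
import pickle
st=env.read_state(); print(st['t'],st['ee_pos'],st['ee_rot'].round(3),env.tips_ahead,st['joint_pos'].round(2))
w=cap('wrist','w1.png'); pickle.dump(w,open('w1.pkl','wb')); print((-w['R'].T@w['t']).round(),w['R'].round(3),w['K'][0,0])
E
```

```text
1.725 [503.93707828 -23.06871948 256.34192738] [[-0.002 -0.021 -1.   ]
 [ 0.009 -1.     0.021]
 [-1.    -0.009  0.002]] 17.0 [-0.27 -0.11  1.91  0.01  1.34  1.32]
[576. -26. 383.] [[-0.02  -1.    -0.009]
 [-0.958  0.017  0.288]
 [-0.288  0.014 -0.958]] 336.6023398458522
```

View pics/w1.png

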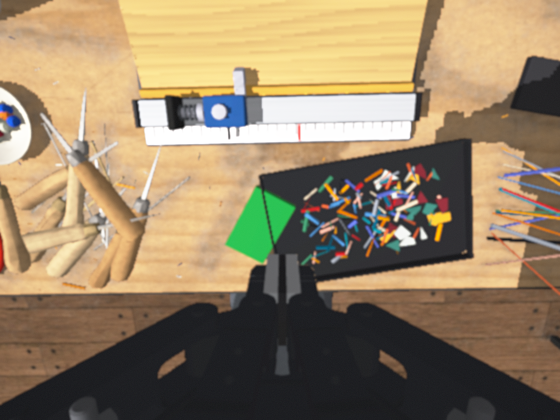

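Wrist view: pad at (175,110), blue block (224,110), stop finger (240,80), red mark (299,131), pointer around (230–238,132). I crop closer to fix the pixels.

```bash
python3 - <<'E'
from h import *
import pickle
w=pickle.load(open('w1.pkl','rb'))
p=w['pixels'][60:150,130:330]
cv2.imwrite('pics/w1c.png',cv2.resize(p,None,fx=4,fy=4,interpolation=cv2.INTER_CUBIC))
E
```

```text
(no output)
```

View pics/w1c.png

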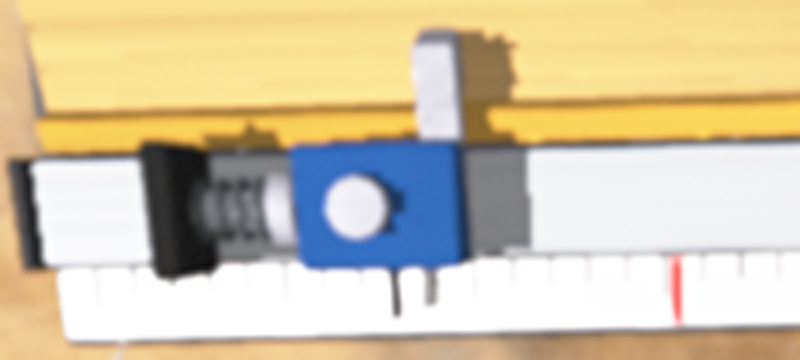

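```bash
python3 - <<'E'
from h import *
import pickle
w=pickle.load(open('w1.pkl','rb'))
P=lambda x,y,z: onz(w,130+x/4-.375,60+y/4-.375,z).round(1)
for n,a in dict(tip20=(398,312,26),ptr=(396,285,26),mark=(677,290,25),marktop=(675,258,25),markbot=(680,324,25),padTopFar=(143,147,59),padTopNear=(155,275,59),blueTL=(293,146,49),blueTR=(462,143,49),blueBL=(302,266,49),blueBR=(468,262,49),fingTR=(457,40,24),fingTL=(418,32,24),fingBR=(461,138,24),railL=(35,160,26),railLb=(45,268,26),ledgeL=(40,117,9),ledgeR=(800,98,9),stripBL=(70,340,20),stripTL=(60,268,20)).items(): print(n,P(*a))
Q=lambda x,y,z: onz(w,x,y,z).round(1)
print('railR',Q(414,94,26),Q(417,120,26),'bed', Q(141,88,12),Q(414,82,12))
print('padtop at tri');
t,s=pickle.load(open('c0.pkl','rb'))
for n,a,b in (('knob',(152,220),(356,205)),('fingtip',(178,176),(438,36)),('mark',(244,259),(677,290)),('padtop',(92,200),(165,150))):
    print(n,tri(t,(200+a[0]/3.45-.36,155+a[1]/3.45-.36),w,(130+b[0]/4-.375,60+b[1]/4-.375)))
E
```

```text
tip20 [548.4  33.   26. ]
ptr [555.2  33.   26. ]
mark [552.5 -39.7  25. ]
marktop [560.5 -39.2  25. ]
markbot [543.8 -40.4  25. ]
padTopFar [589.1  83.5  59. ]
padTopNear [560.6  84.1  59. ]
blueTL [588.9  51.4  49. ]
blueTR [588.8  11.6  49. ]
blueBL [561.5  51.6  49. ]
blueBR [561.6  11.5  49. ]
fingTR [613.9  14.3  24. ]
fingTL [615.9  23.9  24. ]
fingBR [591.   14.5  24. ]
railL [587.8 122.4  26. ]
railLb [561.3 123.6  26. ]
ledgeL [599.1 126.6   9. ]
ledgeR [599.6 -72.6   9. ]
stripBL [542.3 122.   20. ]
stripTL [561.  122.1  20. ]
railR [ 587.5 -154.9   26. ] [ 562.2 -160.2   26. ] bed [599.7 123.8  12. ] [ 599.6 -158.9   12. ]
padtop at tri
knob (array([574.15458402,  32.44503143,  64.34898491]), np.float64(4.9529789066131835))
fingtip (array([610.6517491 ,  13.57158486,  56.15307293]), np.float64(3.18780331689663))
mark (array([551.86783044, -40.39559776,  14.50899031]), np.float64(0.6241691951348406))
padtop (array([588.17179537,  77.98360322,  60.41017143]), np.float64(0.20273626067130324))
```

Block width (40), rail height and ledge all agree, and the rig is square to the world. The pointer is at y≈33 and the mark at y≈−40, so the travel is about 73 mm. I'll flip the tool 180° so the wrist camera sees pointer and mark while pushing.

>>> play_rows(
  series=[
    {"delta_pos":[0,0,0],"rotation":[-0.186,0,0],"fingers":0},
    {"delta_pos":[0,0,0],"rotation":[-0.186,0,0],"fingers":0},
    {"delta_pos":[0,0,0],"rotation":[-0.186,0,0],"fingers":0},
    {"delta_pos":[0,0,0],"rotation":[-0.186,0,0],"fingers":0},
    {"delta_pos":[0,0,0],"rotation":[-0.186,0,0],"fingers":0},
    {"delta_pos":[0,0,0],"rotation":[-0.186,0,0],"fingers":0},
    {"delta_pos":[0,0,0],"rotation":[-0.186,0,0],"fingers":0},
    {"delta_pos":[0,0,0],"rotation":[-0.186,0,0],"fingers":0},
    {"delta_pos":[0,0,0],"rotation":[-0.186,0,0],"fingers":0},
    {"delta_pos":[0,0,0],"rotation":[-0.186,0,0],"fingers":0},
    {"delta_pos":[0,0,0],"rotation":[-0.186,0,0],"fingers":0},
    {"delta_pos":[0,0,0],"rotation":[-0.186,0,0],"fingers":0},
    {"delta_pos":[0,0,0],"rotation":[-0.186,0,0],"fingers":0},
    {"delta_pos":[0,0,0],"rotation":[-0.186,0,0],"fingers":0},
    {"delta_pos":[0,0,0],"rotation":[-0.186,0,0],"fingers":0},
    {"delta_pos":[0,0,0],"rotation":[-0.186,0,0],"fingers":0},
    {"delta_pos":[0,0,0],"rotation":[-0.186,0,0],"fingers":0},
    {"delta_pos":[0,0,0],"rotation":[0,0,0],"fingers":0},
  ],
)

```text
t: 4.03
ee_pos: [500.2, -13.8, 247.6]
ee_rot: [[-0.016, -0.029, 0.999], [0.017, 0.999, 0.029], [-1.0, 0.018, -0.016]]
wrist_force: [0.0, 0.2, 0.2]
grip_width: -0.0
```

>>> play_rows(
  series=[
    {"delta_pos":[20,44,26],"rotation":[0.029,-0.016,-0.017],"fingers":0},
    {"delta_pos":[30,44,26],"rotation":[0,0,0],"fingers":0},
    {"delta_pos":[30,35,26],"rotation":[0,0,0],"fingers":0},
    {"delta_pos":[18,0,0],"rotation":[0,0,0],"fingers":0},
    {"delta_pos":[0,0,0],"rotation":[0,0,0],"fingers":0},
  ],
)

```text
t: 4.65
ee_pos: [579.7, 111.9, 147.3]
ee_rot: [[0.002, 0.018, 1.0], [-0.002, 1.0, -0.018], [-1.0, -0.002, 0.002]]
wrist_force: [0.0, -0.1, 0.1]
grip_width: 0.4
```

>>> play_rows(
  series=[
    {"delta_pos":[45,-1,-5],"rotation":[-0.018,0,0],"fingers":0},
    {"delta_pos":[35,0,0],"rotation":[0,0,0],"fingers":0},
    {"delta_pos":[15,0,0],"rotation":[0,0,0],"fingers":0},
    {"delta_pos":[0,0,0],"rotation":[0,0,0],"fingers":0},
  ],
)

```text
t: 5.15
ee_pos: [577.9, 107.4, 56.2]
ee_rot: [[0.011, 0.008, 1.0], [-0.002, 1.0, -0.008], [-1.0, -0.002, 0.011]]
wrist_force: [0.4, 0.2, -0.0]
grip_width: -0.0
```

```bash
python3 - <<'E'
from h import *
import pickle
st=env.read_state(); print(st['t'],st['ee_pos'],st['wrist_force'])
w=cap('wrist','w2.png'); pickle.dump(w,open('w2.pkl','wb')); print((-w['R'].T@w['t']).round(), proj(w,(552,-40,25)),proj(w,(552,33,25)))
E
```

```text
5.15 [577.93019491 107.42083772  56.18372637] [ 0.36742092  0.18992952 -0.0032849 ]
[503. 108. 182.] [-19.24549383 212.8238178 ] [129.3739739  211.78980844]
```

View pics/w2.png

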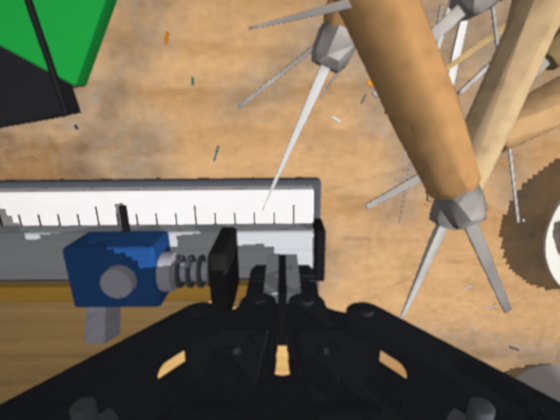

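Wrist view: pointer tip at (122,206), pad (225,268), closed fingers (280,270) just to its right. I triangulate the pointer height from both wrist views so the parallax can be corrected.

```bash
python3 - <<'E'
from h import *
import pickle
w1=pickle.load(open('w1.pkl','rb'));w2=pickle.load(open('w2.pkl','rb'))
print(tri(w1,(229.1,138.1),w2,(122,206)))
g=cv2.cvtColor(w2['pixels'],cv2.COLOR_BGR2GRAY)
for r in range(202,232,3): print(r,g[r,110:136:2])
g=cv2.cvtColor(w1['pixels'],cv2.COLOR_BGR2GRAY)
for r in range(126,142,2): print(r,g[r,224:242])
print('strip tri', [tri(w1,a,w2,b) for a,b in(((130+70/4-.4,60+340/4-.4),(316,182)),)])
E
```

```text
(array([547.93101608,  32.27199128,  29.59601404]), np.float64(0.5978814441384999))
202 [246 246 244 245 243 224 228 248 248 247 247 247 247]
205 [245 247 209 132 123  86  78 127 205 247 247 247 247]
208 [245 245 241 152  97  34  33  24 130 247 247 246 246]
211 [245 246 242 152 106  42  34  32  78 233 247 246 247]
214 [245 245 243 132  99  54  32  32  51 223 248 247 241]
217 [246 246 247 174  93  71  32  33  35 175 248 247 245]
220 [246 246 248 203  84  88  34  33  27 141 248 247 247]
223 [242 243 244 226  96  95  41  33  29  93 230 243 242]
226 [ 96  96  97  95  86  84  41  34  33  34  93 110 110]
229 [89 89 89 89 90 86 51 31 34 30 70 94 92]
126 [130 127 115  97  90  97 116 132 147 154 149 129 109 100 103 120 143 159]
128 [255 255 246 173  95 146 243 255 255 255 255 241 178 140 150 218 255 255]
130 [255 255 255 221 114 168 255 255 255 255 255 253 198 152 140 206 255 255]
132 [255 255 255 244 132 139 245 255 255 255 255 252 196 158 158 217 255 255]
134 [255 255 255 248 137 118 230 255 255 255 255 251 195 157 162 220 255 255]
136 [255 255 255 252 149 106 214 255 255 255 255 253 230 218 230 252 255 255]
138 [255 255 255 254 175 132 224 255 255 255 255 255 255 255 255 255 255 255]
140 [255 255 255 255 255 255 255 255 255 255 255 255 255 255 255 255 255 255]
strip tri [(array([541.26428564, 125.64729861,  10.52079026]), np.float64(0.6606567255202819))]
```

>>> play_rows(
  series=[
    {"delta_pos":[5,-4,-2],"rotation":[0,0,0],"fingers":0},
    {"delta_pos":[0,-10,0],"rotation":[0,0,0],"fingers":0},
    {"delta_pos":[0,-10,0],"rotation":[0,0,0],"fingers":0},
    {"delta_pos":[0,-10,0],"rotation":[0,0,0],"fingers":0},
    {"delta_pos":[0,-10,0],"rotation":[0,0,0],"fingers":0},
    {"delta_pos":[0,-10,0],"rotation":[0,0,0],"fingers":0},
    {"delta_pos":[0,-10,0],"rotation":[0,0,0],"fingers":0},
    {"delta_pos":[0,0,0],"rotation":[0,0,0],"fingers":0},
  ],
)

```text
t: 6.2
ee_pos: [578.2, 47.4, 55.3]
ee_rot: [[0.023, 0.014, 1.0], [0.016, 1.0, -0.014], [-1.0, 0.016, 0.023]]
wrist_force: [1.5, 6.9, -4.4]
grip_width: -0.2
```

```bash
cat >> h.py <<'E'
def ptr(c,y0):
    "pointer y near guess y0: dark columns across the strip, at z=29"
    g=cv2.cvtColor(c['pixels'],cv2.COLOR_BGR2GRAY); out=[]
    for x in (549,551,553):
        u,v=proj(c,(x,y0,29)); v=int(round(v)); lo=max(0,int(u)-60)
        row=g[v,lo:int(u)+60]; i=np.nonzero(row<60)[0]
        out.append((len(i),)+tuple(onz(c,lo+k,v,29)[1].round(1) for k in (i.min(),np.median(i),i.max())) if len(i) else None)
    return out
def mark(c,z=12):
    h=cv2.cvtColor(c['pixels'],cv2.COLOR_BGR2HSV)
    m=((h[...,0]<8)|(h[...,0]>172))&(h[...,1]>110)&(h[...,2]>120)
    u,v=proj(c,(552,-40,z)); M=np.zeros(m.shape,bool)
    a,b,d,e=[int(max(0,q)) for q in (v-30,v+30,u-30,u+30)]; M[a:b,d:e]=m[a:b,d:e]
    y,x=np.nonzero(M)
    return None if len(x)<5 else (len(x),x.mean(),y.mean(),onz(c,x.mean(),y.mean(),z).round(1))
E
python3 - <<'E'
from h import *
import pickle
st=env.read_state(); print(st['t'],st['ee_pos'],st['wrist_force'])
w=cap('wrist','w3.png'); pickle.dump(w,open('w3.pkl','wb')); print((-w['R'].T@w['t']).round())
w2=pickle.load(open('w2.pkl','rb')); w1=pickle.load(open('w1.pkl','rb'))
print(ptr(w1,33),mark(w1)); print(ptr(w2,33)); 
for y in(25,0): print(ptr(w,y))
m1=mark(w1);m=mark(w);print(m)
if m: print(tri(w1,m1[1:3],w,m[1:3]))
E
```

```text
6.2 [578.18810338  47.38335764  55.25312888] [ 1.45989207  6.9197453  -4.44350942]
[502.  46. 180.]
[None, None, None] (20, np.float64(298.65), np.float64(131.3), array([552.5, -40. ,  12. ]))
[(7, np.float64(30.3), np.float64(31.7), np.float64(33.1)), (6, np.float64(30.4), np.float64(31.6), np.float64(32.8)), (6, np.float64(30.6), np.float64(31.8), np.float64(33.0))]
[(3, np.float64(-3.2), np.float64(-2.7), np.float64(-2.2)), (4, np.float64(-3.4), np.float64(-2.7), np.float64(-2.0)), (4, np.float64(-3.6), np.float64(-2.9), np.float64(-2.2))]
[(5, np.float64(-4.1), np.float64(-3.2), np.float64(-2.3)), (5, np.float64(-3.9), np.float64(-3.0), np.float64(-2.0)), (5, np.float64(-4.1), np.float64(-3.2), np.float64(-2.2))]
(189, np.float64(104.12169312169313), np.float64(210.38095238095238), array([554.6, -44. ,  12. ]))
(array([552.62920436, -39.91987251,  19.09038014]), np.float64(0.7856614516766098))
```

View pics/w3.png

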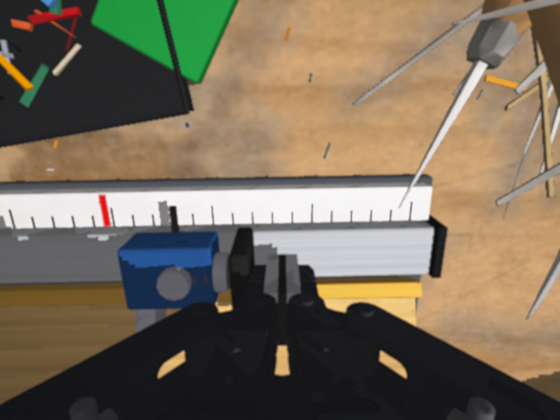

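The slide follows: pointer at (174,215), y≈−3; mark at (104,210), y≈−40. About 37 mm remain. I push 28 mm more and look again.

>>> play_rows(
  series=[
    {"delta_pos":[1,-7,-1],"rotation":[-0.01,0.02,-0.016],"fingers":0},
    {"delta_pos":[0,-7,0],"rotation":[0,0,0],"fingers":0},
    {"delta_pos":[0,-7,0],"rotation":[0,0,0],"fingers":0},
    {"delta_pos":[0,-7,0],"rotation":[0,0,0],"fingers":0},
    {"delta_pos":[0,0,0],"rotation":[0,0,0],"fingers":0},
  ],
)

```text
t: 6.88
ee_pos: [578.1, 24.2, 55.2]
ee_rot: [[0.008, 0.007, 1.0], [0.015, 1.0, -0.007], [-1.0, 0.015, 0.007]]
wrist_force: [1.0, 7.7, -1.6]
grip_width: 0.1
```

```bash
cat > m.py <<'E'
from h import *
import pickle,sys
st=env.read_state(); print(st['t'],st['ee_pos'],st['wrist_force'])
w=cap('wrist',sys.argv[1]+'.png'); pickle.dump(w,open(sys.argv[1]+'.pkl','wb')); print((-w['R'].T@w['t']).round())
print(ptr(w,float(sys.argv[2])),mark(w,19))
E
python3 m.py w4 -30
```

```text
6.875 [578.11270571  24.2035814   55.2155086 ] [ 1.01426147  7.7220768  -1.5601264 ]
[504.  23. 181.]
[(5, np.float64(-27.2), np.float64(-26.3), np.float64(-25.4)), (4, np.float64(-27.0), np.float64(-26.3), np.float64(-25.6)), (5, np.float64(-27.2), np.float64(-26.2), np.float64(-25.3))] (174, np.float64(151.8448275862069), np.float64(209.89655172413794), array([552.4, -40.1,  19. ]))
```

>>> play_rows(
  series=[
    {"delta_pos":[0,-4,0],"rotation":[0,0,0],"fingers":0},
    {"delta_pos":[0,-4,0],"rotation":[0,0,0],"fingers":0},
    {"delta_pos":[0,-4,0],"rotation":[0,0,0],"fingers":0},
    {"delta_pos":[0,0,0],"rotation":[0,0,0],"fingers":0},
  ],
)

```text
t: 7.42
ee_pos: [578.1, 15.9, 55.4]
ee_rot: [[0.01, 0.01, 1.0], [0.026, 1.0, -0.01], [-1.0, 0.026, 0.01]]
wrist_force: [1.5, 6.8, -2.6]
grip_width: 0.0
```

```bash
python3 m.py w5 -36
```

```text
7.425 [578.12118528  15.89087884  55.38126674] [ 1.47891912  6.79278232 -2.63212676]
[503.  13. 181.]
[(9, np.float64(-37.3), np.float64(-35.5), np.float64(-33.6)), (9, np.float64(-37.6), np.float64(-35.7), np.float64(-33.8)), (8, np.float64(-37.3), np.float64(-35.7), np.float64(-34.0))] (68, np.float64(166.2058823529412), np.float64(201.98529411764707), array([548.2, -40.2,  19. ]))
```

```bash
python3 - <<'E'
from h import *
import pickle
w=pickle.load(open('w5.pkl','rb'));cv2.imwrite('pics/w5c.png',cv2.resize(w['pixels'][170:290,100:280],None,fx=4,fy=4,interpolation=cv2.INTER_CUBIC))
E
```

```text
(no output)
```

View pics/w5c.png

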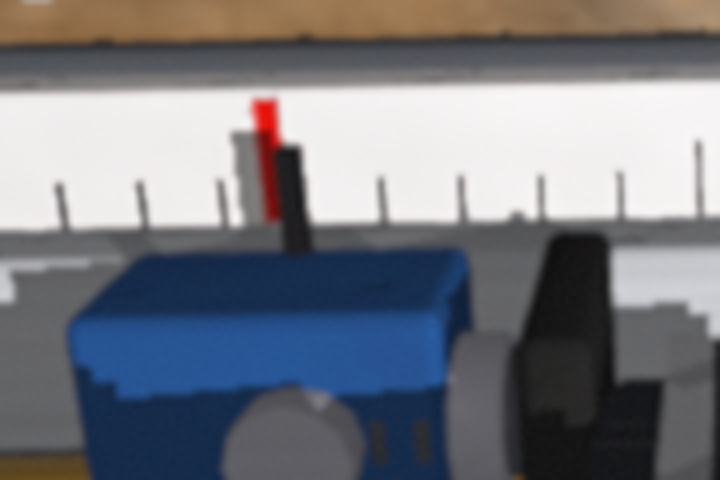

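>>> play_rows(
  series=[
    {"delta_pos":[0,-3.5,0],"rotation":[0,0,0],"fingers":0},
    {"delta_pos":[0,-3.5,0],"rotation":[0,0,0],"fingers":0},
    {"delta_pos":[0,0,0],"rotation":[0,0,0],"fingers":0},
  ],
)

```text
t: 7.85
ee_pos: [578.1, 11.6, 55.5]
ee_rot: [[0.012, 0.012, 1.0], [0.034, 0.999, -0.012], [-0.999, 0.034, 0.011]]
wrist_force: [1.8, 7.7, -2.6]
grip_width: 0.1
```

```bash
python3 m.py w6 -39; python3 - <<'E'
from h import *
import pickle
for f in('w5','w6'):
    w=pickle.load(open(f+'.pkl','rb')); b,g,r=[w['pixels'][...,i].astype(int) for i in range(3)]
    for x in (549,551,553):
        u,v=proj(w,(x,-37,29)); v=int(round(v)); k=np.nonzero((r[v]<60)&(np.abs(np.arange(560)-u)<30))[0]
        print(f,v,k.min(),k.max(),[onz(w,q,v,29)[1].round(1) for q in(k.min()-.5,k.max()+.5)])
E
```

```text
7.85 [578.13909871  11.61278158  55.47703284] [ 1.84253826  7.65939191 -2.61344731]
[503.   8. 181.]
[(6, np.float64(-39.9), np.float64(-38.7), np.float64(-37.5)), (6, np.float64(-40.1), np.float64(-39.0), np.float64(-37.8)), (6, np.float64(-39.9), np.float64(-38.7), np.float64(-37.5))] (137, np.float64(175.36496350364965), np.float64(208.57664233576642), array([551.6, -39.9,  19. ]))
w5 209 169 174 [np.float64(-36.2), np.float64(-33.4)]
w5 213 169 174 [np.float64(-36.4), np.float64(-33.6)]
w5 217 170 174 [np.float64(-36.1), np.float64(-33.8)]
w6 209 169 173 [np.float64(-40.1), np.float64(-37.8)]
w6 213 169 173 [np.float64(-40.3), np.float64(-38.0)]
w6 217 170 174 [np.float64(-40.1), np.float64(-37.7)]
```

>>> play_rows(
  series=[
    {"delta_pos":[0,12,0],"rotation":[0,0,0],"fingers":0},
    {"delta_pos":[-10,12,0],"rotation":[0,0,0],"fingers":0},
    {"delta_pos":[-55,0,0],"rotation":[-0.012,0.012,-0.034],"fingers":0},
    {"delta_pos":[-45,0,0],"rotation":[0,0,0],"fingers":0},
    {"delta_pos":[-15,-40,0],"rotation":[0,0,0],"fingers":0},
    {"delta_pos":[0,-40,0],"rotation":[0,0,0],"fingers":0},
    {"delta_pos":[0,0,0],"rotation":[0,0,0],"fingers":0},
    {"delta_pos":[0,0,0],"rotation":[0,0,0],"fingers":0},
  ],
)

```text
t: 8.9
ee_pos: [580.3, -47.3, 194.3]
ee_rot: [[0.01, -0.004, 1.0], [-0.01, 1.0, 0.004], [-1.0, -0.01, 0.01]]
wrist_force: [-0.1, 0.1, 0.6]
grip_width: 0.1
```

```bash
python3 m.py w7 -39; python3 - <<'E'
from h import *
import pickle
w=pickle.load(open('w7.pkl','rb'));u,v=[int(q) for q in proj(w,(560,-50,29))]; print(u,v)
print('proj stop',proj(w,(606,-60,34)))
cv2.imwrite('pics/w7c.png',cv2.resize(w['pixels'][v-50:v+80,u-90:u+90],None,fx=4,fy=4,interpolation=cv2.INTER_CUBIC))
E
```

```text
8.9 [580.2781481  -47.31770411 194.31052631] [-0.13661327  0.07570077  0.61831056]
[505. -46. 320.]
[(2, np.float64(-39.3), np.float64(-38.9), np.float64(-38.4)), (2, np.float64(-39.3), np.float64(-38.9), np.float64(-38.4)), (2, np.float64(-39.3), np.float64(-38.8), np.float64(-38.4))] (36, np.float64(291.8611111111111), np.float64(161.0), array([552.5, -40.1,  19. ]))
280 171
proj stop [269.25775289 222.82695628]
```

View pics/w7c.png

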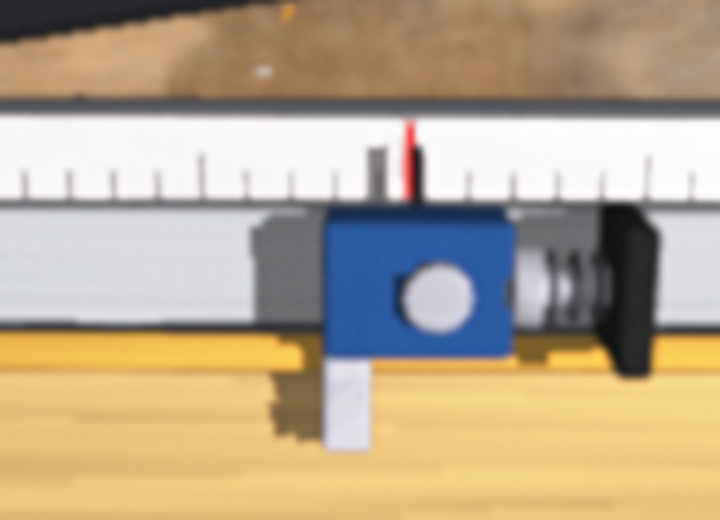

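The pointer sits about 1.2–1.7 mm short of the mark (crop: pointer at 417, mark at 410), inside tolerance, and the slide is let go. Now to the marver.

>>> play_rows(
  series=[
    {"delta_pos":[0,-54,2],"rotation":[0,0,0],"fingers":84},
    {"delta_pos":[0,-54,2],"rotation":[0,0,0],"fingers":84},
    {"delta_pos":[0,-54,2],"rotation":[0,0,0],"fingers":84},
    {"delta_pos":[0,-54,2],"rotation":[0,0,0],"fingers":84},
    {"delta_pos":[0,-54,2],"rotation":[0,0,0],"fingers":84},
    {"delta_pos":[0,0,0],"rotation":[0.176,0,0],"fingers":84},
    {"delta_pos":[0,0,0],"rotation":[0.176,0,0],"fingers":84},
    {"delta_pos":[0,0,0],"rotation":[0.176,0,0],"fingers":84},
    {"delta_pos":[0,0,0],"rotation":[0.176,0,0],"fingers":84},
    {"delta_pos":[0,0,0],"rotation":[0.176,0,0],"fingers":84},
    {"delta_pos":[0,0,0],"rotation":[0.176,0,0],"fingers":84},
    {"delta_pos":[0,0,0],"rotation":[0.176,0,0],"fingers":84},
    {"delta_pos":[0,0,0],"rotation":[0.176,0,0],"fingers":84},
    {"delta_pos":[0,0,0],"rotation":[0.176,0,0],"fingers":84},
    {"delta_pos":[0,0,0],"rotation":[0.176,0,0],"fingers":84},
    {"delta_pos":[0,0,0],"rotation":[0,0,0],"fingers":84},
  ],
)

```text
t: 10.95
ee_pos: [597.6, -305.4, 190.8]
ee_rot: [[-0.001, 0.977, -0.215], [-0.003, -0.215, -0.977], [-1.0, -0.0, 0.003]]
wrist_force: [0.1, 0.7, 0.0]
grip_width: 83.8
```

```bash
python3 - <<'E'
from h import *
import pickle
w7=pickle.load(open('w7.pkl','rb'))
for z in (43,47,51): print('stopface',onz(w7,190+325/4-.4,121+400/4-.4,z),'tip',onz(w7,280,121+450/4-.4,z))
st=env.read_state(); print(st['t'],st['ee_pos'],st['joint_pos'].round(2),st['ee_rot'].round(3))
w=cap('wrist','w8.png'); pickle.dump(w,open('w8.pkl','wb')); print((-w['R'].T@w['t']).round())
print(proj(w,(589,-313,11)))
h=cv2.cvtColor(w['pixels'],cv2.COLOR_BGR2HSV); m=((h[...,2]<75)).astype(np.uint8)
n,l,s,c=cv2.connectedComponentsWithStats(m)
for i in range(1,n):
    if s[i,4]>800:
        cn=cv2.findContours((l==i).astype(np.uint8),0,2)[0][0]; b=cv2.boxPoints(cv2.minAreaRect(cn)); print(s[i],[onz(w,*q,11).round(1)[:2].tolist() for q in b])
E
```

```text
stopface [600.77348121 -58.17215056  43.        ] tip [612.34396489 -50.17619891  43.        ]
stopface [599.39748994 -58.00233015  47.        ] tip [610.80095736 -50.12179753  47.        ]
stopface [598.02149867 -57.83250974  51.        ] tip [609.25794984 -50.06739615  51.        ]
10.95 [ 597.59548925 -305.40657112  190.84056129] [-0.64  0.34  1.54 -0.    1.25 -0.42] [[-0.001  0.977 -0.215]
 [-0.003 -0.215 -0.977]
 [-1.    -0.     0.003]]
[ 612. -234.  317.]
[275.63011967 199.6391231 ]
[    0     0   201   172 16107] [[386.0, -118.4], [526.2, -102.5], [542.4, -222.9], [384.5, -247.8]]
[ 180    0  162   40 2106] [[543.3, -145.9], [675.0, -147.8], [676.6, -164.8], [542.5, -163.5]]
[ 477   78   83  178 8383] [[775.6, -256.8], [847.6, -260.2], [877.3, -418.5], [794.8, -416.8]]
[ 247  154   58   86 4513] [[572.8, -266.7], [622.3, -276.1], [608.5, -356.9], [555.1, -346.9]]
[    0   268   560   152 43825] [[303.6, -322.9], [850.7, -443.1], [854.0, -642.8], [215.8, -502.8]]
```

View pics/w8.png

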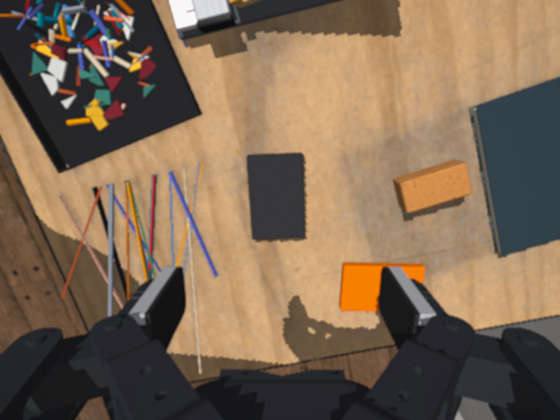

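Marver seen at (277,197): 50–54 x 82 mm at centre (589.5,−312), matching its size; cork is at (432,185), orange (382,287). The stop face is at y≈−58. I descend over the marver with jaws across its 52 mm side.

>>> play_rows(
  series=[
    {"delta_pos":[50,-6.5,8],"rotation":[-0.02,0,0],"fingers":66},
    {"delta_pos":[50,0,0],"rotation":[0,0,0],"fingers":66},
    {"delta_pos":[40,0,0],"rotation":[0,0,0],"fingers":66},
    {"delta_pos":[15,0,0],"rotation":[0,0,0],"fingers":66},
    {"delta_pos":[0,0,0],"rotation":[0,0,0],"fingers":66},
    {"delta_pos":[0,0,0],"rotation":[0,0,0],"fingers":66},
  ],
)

```text
t: 11.75
ee_pos: [593.1, -312.3, 36.1]
ee_rot: [[0.005, 0.984, -0.179], [-0.008, -0.179, -0.984], [-1.0, 0.007, 0.007]]
wrist_force: [1.1, 0.6, 0.7]
grip_width: 65.9
```

>>> play_rows(
  series=[
    {"delta_pos":[5,-3.5,0],"rotation":[0,0,0],"fingers":66},
    {"delta_pos":[7,0,0],"rotation":[0,0,0],"fingers":66},
    {"delta_pos":[4,0,0],"rotation":[0,0,0],"fingers":66},
    {"delta_pos":[0,0,0],"rotation":[0,0,0],"fingers":66},
  ],
)

```text
t: 12.25
ee_pos: [591.5, -313.2, 23.0]
ee_rot: [[0.01, 0.984, -0.178], [-0.012, -0.178, -0.984], [-1.0, 0.012, 0.01]]
wrist_force: [-0.1, -0.9, -0.1]
grip_width: 66.3
```

```bash
python3 - <<'E'
from h import *
w=cap('wrist','w9.png')
E
```

```text
(no output)
```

View pics/w9.png

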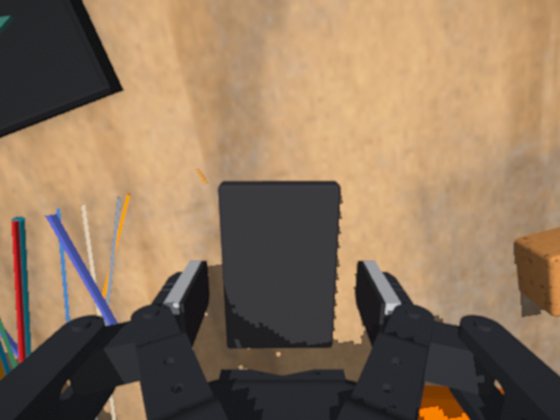

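Marver is centred and aligned between the fingers (edges at 222 and 338, fingers at 205 and 360). I go a little lower, then close.

>>> play_rows(
  series=[
    {"delta_pos":[4,-1.5,0],"rotation":[0,0.01,0.012],"fingers":60},
    {"delta_pos":[3.5,0,0],"rotation":[0,0,0],"fingers":60},
    {"delta_pos":[0,0,0],"rotation":[0,0,0],"fingers":60},
  ],
)

```text
t: 12.68
ee_pos: [590.2, -313.1, 15.2]
ee_rot: [[0.025, 0.984, -0.178], [-0.004, -0.178, -0.984], [-1.0, 0.025, -0.001]]
wrist_force: [-0.2, 0.2, -0.5]
grip_width: 60.0
```

>>> play_rows(
  series=[
    {"delta_pos":[0,0,0],"rotation":[0,0,-0.025],"fingers":56},
    {"delta_pos":[0,0,0],"rotation":[0,0,0],"fingers":45},
    {"delta_pos":[0,0,0],"rotation":[0,0,0],"fingers":45},
    {"delta_pos":[0,0,0],"rotation":[0,0,0],"fingers":45},
    {"delta_pos":[0,0,0],"rotation":[0,0,0],"fingers":45},
  ],
  grip_force=50,
)

```text
t: 13.3
ee_pos: [590.7, -313.5, 15.7]
ee_rot: [[-0.001, 0.984, -0.178], [0.0, -0.178, -0.984], [-1.0, -0.001, -0.0]]
wrist_force: [-0.6, 0.0, 0.7]
grip_width: 50.1
```

Gripped (opening 50.1). Lift, then turn the tool so the wrist camera ends up on the downhill side.

>>> play_rows(
  series=[
    {"delta_pos":[-20,0,0],"rotation":[0,0,0],"fingers":45},
    {"delta_pos":[-50,0,0],"rotation":[0,0,0],"fingers":45},
    {"delta_pos":[-50,0,0],"rotation":[0,0,0],"fingers":45},
    {"delta_pos":[-30,0,0],"rotation":[-0.175,0,0],"fingers":45},
    {"delta_pos":[0,0,0],"rotation":[-0.175,0,0],"fingers":45},
    {"delta_pos":[0,0,0],"rotation":[-0.175,0,0],"fingers":45},
    {"delta_pos":[0,0,0],"rotation":[-0.175,0,0],"fingers":45},
    {"delta_pos":[0,0,0],"rotation":[-0.175,0,0],"fingers":45},
    {"delta_pos":[0,0,0],"rotation":[-0.175,0,0],"fingers":45},
    {"delta_pos":[0,0,0],"rotation":[-0.175,0,0],"fingers":45},
    {"delta_pos":[0,0,0],"rotation":[-0.175,0,0],"fingers":45},
    {"delta_pos":[0,0,0],"rotation":[-0.175,0,0],"fingers":45},
    {"delta_pos":[0,0,0],"rotation":[-0.175,0,0],"fingers":45},
    {"delta_pos":[0,0,0],"rotation":[0,0,0],"fingers":45},
  ],
)

```text
t: 15.05
ee_pos: [589.6, -311.8, 184.4]
ee_rot: [[0.005, -0.058, 0.998], [-0.003, 0.998, 0.058], [-1.0, -0.003, 0.005]]
wrist_force: [-0.2, -0.4, -2.2]
grip_width: 50.7
```

```bash
cat > tgt.py <<'E'
from h import *
import sys
from scipy.spatial.transform import Rotation as Ro
def rows(pos,R):
    st=env.read_state(); r=st['ee_rot']; 
    print('t',st['t'],st['ee_pos'].round(1),'j',st['joint_pos'].round(2),'F',st['wrist_force'].round(1),st['grip_width'])
    print('dpos tool',(r.T@(np.array(pos)-st['ee_pos'])).round(1),'rotvec',Ro.from_matrix(r.T@R).as_rotvec().round(3))
s,c=np.sin(.35),np.cos(.35)
RB=np.array([[s,0,c],[0,1,0],[-c,0,s]]); RD=np.array([[0,0,1],[0,1,0],[-1,0,0]])
E
python3 - <<'E'
from tgt import *
import pickle
w=cap('wrist','w10.png'); pickle.dump(w,open('w10.pkl','wb')); st=env.read_state()
rows((640,-90,190),RB)
# marver top plane: 4.7 ahead of TCP along tool x
r,p=st['ee_rot'],st['ee_pos']
def onpl(u,v,a):
    o,d=ray(w,u,v); n=r[:,0]; q=o+d*((n@(p-o)+a)/(n@d)); return (r.T@(q-p)).round(1)
h=cv2.cvtColor(w['pixels'],cv2.COLOR_BGR2HSV)
P=lambda y,z,a=4.7: proj(w,p+r@np.array([a,y,z]))
print('expected corners',P(-26,-41),P(26,-41),P(-26,0))
u,v=[int(k) for k in P(0,-41)]
print(h[v-20:v+20,u,2]); print(u,v)
vv=int(P(0,-25)[1]); L=int(P(-26,-25)[0]);Rr=int(P(26,-25)[0]); print(vv,L,h[vv,L-12:L+12,2],Rr,h[vv,Rr-12:Rr+12,2])
cv2.imwrite('pics/w10c.png',w['pixels'][150:400,100:460])
E
```

```text
t 15.1 [ 589.7 -311.8  184.5] j [-0.66  0.34  1.56  0.    1.23 -2.28] F [ 0.1  0.5 -2.1] 50.45283161024015
dpos tool [ -6.  218.5  62.9] rotvec [ 0.057 -0.345 -0.007]
expected corners [216.79868935 194.56170881] [346.40239381 194.70920871] [221.86579424 285.92641446]
[226 225 224 226 228 232 233 235 231 196 126  64  38  42  51  62  70  72
  74  73  73  74  73  75  74  72  74  73  75  74  74  74  74  74  74  75
  76  75  74  74]
281 194
232 218 [241 242 241 241 241 240 240 240 240 240 241 243 241 215 144  82  67  74
  75  75  73  74  74  74] 344 [ 74  74  75  75  73  74  74  75  74  75  76 103 175 234 245 245 244 245
 246 247 247 246 246 246]
```

```bash
python3 - <<'E'
from tgt import *
import pickle
w=pickle.load(open('w10.pkl','rb')); st=env.read_state(); r,p=st['ee_rot'],st['ee_pos']
def onpl(u,v,a):
    o,d=ray(w,u,v); n=r[:,0]; q=o+d*((n@(p-o)+a)/(n@d)); return (r.T@(q-p)).round(1)
for a in (4.7,6.7): print(onpl(281,189,a),onpl(281,186.5,a),onpl(220,232,a),onpl(343.5,232,a))
print(onpl(281,184.3,15.7))
h=cv2.cvtColor(w['pixels'],cv2.COLOR_BGR2HSV)[...,2]
for u in (235,258,281,305,328): print(u,h[180:194,u])
E
```

```text
[  4.7  -0.2 -43.3] [  4.7  -0.2 -44.3] [  4.7 -25.5 -25. ] [  4.7  25.7 -25.1]
[  6.7  -0.2 -42.9] [  6.7  -0.2 -43.9] [  6.7 -25.9 -24.3] [  6.7  26.1 -24.3]
[ 15.7  -0.3 -42.8]
235 [242 243 239 204 130  64  38  42  52  62  70  74  74  74]
258 [227 229 228 192 124  63  36  43  51  62  69  71  74  75]
281 [233 235 231 196 126  64  38  42  51  62  70  72  74  73]
305 [203 201 191 160 105  55  38  42  50  63  69  72  75  73]
328 [201 200 193 161 107  55  39  42  51  62  70  73  74  74]
```

>>> play_rows(
  series=[
    {"delta_pos":[-2,45,9],"rotation":[0.057,0,0],"fingers":45},
    {"delta_pos":[-1,45,7],"rotation":[0,0,0],"fingers":45},
    {"delta_pos":[-1,45,7],"rotation":[0,0,0],"fingers":45},
    {"delta_pos":[-1,45,7],"rotation":[0,0,0],"fingers":45},
    {"delta_pos":[-1,42,7],"rotation":[0,0,0],"fingers":45},
    {"delta_pos":[0,0,0],"rotation":[0,-0.175,0],"fingers":45},
    {"delta_pos":[0,0,0],"rotation":[0,-0.17,0],"fingers":45},
    {"delta_pos":[0,0,0],"rotation":[0,0,0],"fingers":45},
  ],
)

```text
t: 16.1
ee_pos: [626.4, -82.1, 192.7]
ee_rot: [[0.353, 0.025, 0.935], [-0.01, 1.0, -0.022], [-0.936, -0.001, 0.353]]
wrist_force: [0.0, -0.5, -2.2]
grip_width: 50.5
```

```bash
python3 - <<'E'
from tgt import *
rows((629.6,-86,90.3),RB)
E
```

```text
t 16.1 [626.4 -82.1 192.7] j [-0.35  0.09  1.87  0.15  0.84 -1.98] F [ 0.  -0.5 -2.2] 50.53375887105471
dpos tool [ 97.   -3.7 -33. ] rotvec [-0.023  0.01   0.01 ]
```

>>> play_rows(
  series=[
    {"delta_pos":[20,-4,-17],"rotation":[-0.023,0.01,0.01],"fingers":45},
    {"delta_pos":[35,0,-18],"rotation":[0,0,0],"fingers":45},
    {"delta_pos":[30,0,0],"rotation":[0,0,0],"fingers":45},
    {"delta_pos":[13,0,0],"rotation":[0,0,0],"fingers":45},
    {"delta_pos":[0,0,0],"rotation":[0,0,0],"fingers":45},
    {"delta_pos":[0,0,0],"rotation":[0,0,0],"fingers":45},
  ],
)

```text
t: 16.85
ee_pos: [634.1, -89.2, 93.6]
ee_rot: [[0.343, 0.005, 0.939], [-0.002, 1.0, -0.004], [-0.939, -0.001, 0.343]]
wrist_force: [0.2, 0.6, -2.4]
grip_width: 50.5
```

```bash
python3 - <<'E'
from tgt import *
import pickle
rows((629.6,-86,90.3),RB)
w=cap('wrist'); pickle.dump((w,env.read_state()),open('w11.pkl','wb'))
cv2.imwrite('pics/w11.png',cv2.resize(w['pixels'][60:310,120:470],None,fx=2.25,fy=2.25,interpolation=cv2.INTER_CUBIC))
for n,P in dict(stop=(606,-58,49),ledge=(598,-86,34.4),foot=(601,-86,25.9),tip=(612,-58,49)).items(): print(n,proj(w,P).round(1))
E
```

```text
t 16.85 [634.1 -89.2  93.6] j [-0.36  0.25  1.89  0.19  0.68 -2.06] F [ 0.2  0.6 -2.4] 50.45411327384643
dpos tool [ 1.6  3.1 -5.4] rotvec [-0.004  0.001  0.002]
stop [346.5 178. ]
ledge [287.8 149.3]
foot [287.5 147.2]
tip [345.2 188.6]
```

View pics/w11.png

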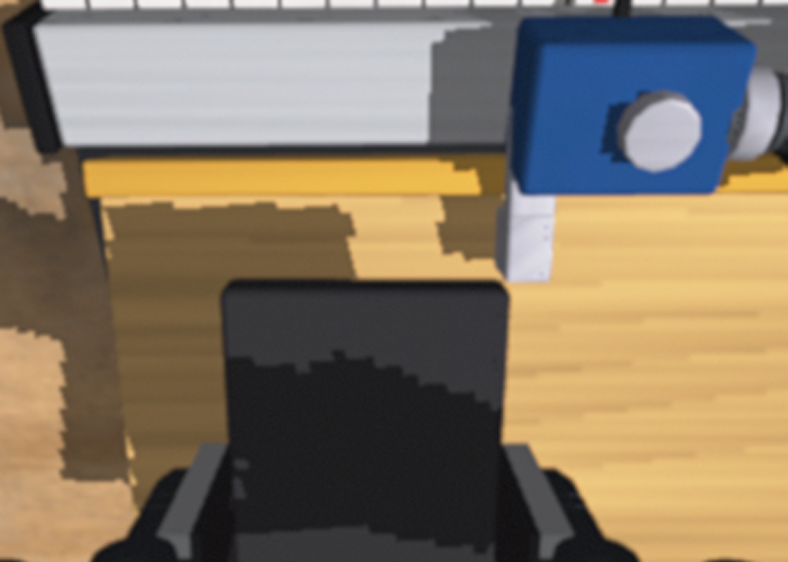

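Marver (crop 225–508) is held level, left of the stop finger (its face at crop 498–512), and the ledge is ahead at crop row 196. This agrees with the predictions to ~1 mm. I lower in steps.

>>> play_rows(
  series=[
    {"delta_pos":[12,4,-3],"rotation":[0,0,0],"fingers":45},
    {"delta_pos":[12,0,-3],"rotation":[0,0,0],"fingers":45},
    {"delta_pos":[7,0,0],"rotation":[0,0,0],"fingers":45},
    {"delta_pos":[0,0,0],"rotation":[0,0,0],"fingers":45},
    {"delta_pos":[0,0,0],"rotation":[0,0,0],"fingers":45},
  ],
)

```text
t: 17.52
ee_pos: [639.8, -85.0, 61.7]
ee_rot: [[0.345, 0.005, 0.939], [-0.003, 1.0, -0.004], [-0.939, -0.001, 0.345]]
wrist_force: [-0.2, 0.9, -1.4]
grip_width: 50.2
```

```bash
cat > bed.py <<'E'
from tgt import *
x0,z0=600.5,25.9; st=env.read_state(); d=st['ee_pos']-[x0,0,z0]
print('bed x,z of TCP',d[0]*c+d[2]*s,-d[0]*s+d[2]*c)
rows((x0+43*c-15.7*s,-85,z0+43*s+15.7*c),RB)
E
python3 bed.py
```

```text
bed x,z of TCP 49.24838410239522 20.185938033379237
t 17.525 [639.8 -85.   61.7] j [-0.35  0.32  1.88  0.2   0.62 -2.06] F [-0.2  0.9 -1.4] 50.21752698275903
dpos tool [ 4.5 -0.  -6.3] rotvec [-0.004  0.002  0.003]
```

>>> play_rows(
  series=[
    {"delta_pos":[2,0,0],"rotation":[-0.004,0.002,0.003],"fingers":45},
    {"delta_pos":[2,0,0],"rotation":[0,0,0],"fingers":45},
    {"delta_pos":[0,0,0],"rotation":[0,0,0],"fingers":45},
  ],
)

```text
t: 17.9
ee_pos: [641.7, -85.2, 58.5]
ee_rot: [[0.344, -0.0, 0.939], [0.0, 1.0, 0.0], [-0.939, -0.0, 0.344]]
wrist_force: [-1.0, -0.6, -2.3]
grip_width: 50.6
```

```bash
python3 bed.py
```

```text
bed x,z of TCP 49.88241372838295 16.4737182597773
t 17.9 [641.7 -85.2  58.5] j [-0.35  0.33  1.87  0.21  0.62 -2.07] F [-1.  -0.6 -2.3] 50.63123770731121
dpos tool [ 0.8  0.2 -6.9] rotvec [ 0.     0.001 -0.   ]
```

>>> play_rows(
  series=[
    {"delta_pos":[0,0,-2.5],"rotation":[0,0,0],"fingers":45},
    {"delta_pos":[0,0,-3],"rotation":[0,0,0],"fingers":45},
    {"delta_pos":[0,0,0],"rotation":[0,0,0],"fingers":45},
  ],
)

```text
t: 18.27
ee_pos: [636.1, -85.2, 56.6]
ee_rot: [[0.344, -0.0, 0.939], [-0.0, 1.0, 0.0], [-0.939, -0.0, 0.344]]
wrist_force: [0.0, 0.4, -2.6]
grip_width: 50.2
```

```bash
python3 bed.py
```

```text
bed x,z of TCP 43.99207779937235 16.585244636040482
t 18.275 [636.1 -85.2  56.6] j [-0.35  0.32  1.89  0.21  0.61 -2.08] F [ 0.   0.4 -2.6] 50.22771436210554
dpos tool [ 0.9  0.2 -1. ] rotvec [0.    0.001 0.   ]
```

>>> play_rows(
  series=[
    {"delta_pos":[0.5,0,-1],"rotation":[0,0,0],"fingers":45},
    {"delta_pos":[0.5,0,-1],"rotation":[0,0,0],"fingers":45},
    {"delta_pos":[0,0,0],"rotation":[0,0,0],"fingers":45},
  ],
)

```text
t: 18.65
ee_pos: [635.2, -85.3, 55.5]
ee_rot: [[0.346, -0.0, 0.938], [-0.0, 1.0, 0.0], [-0.938, -0.0, 0.346]]
wrist_force: [0.1, 0.5, -2.2]
grip_width: 50.4
```

```bash
python3 bed.py
```

```text
bed x,z of TCP 42.709146731489014 15.938852660528687
t 18.65 [635.2 -85.3  55.5] j [-0.36  0.32  1.89  0.21  0.61 -2.08] F [ 0.1  0.5 -2.2] 50.43380426585726
dpos tool [0.2 0.3 0.3] rotvec [0.    0.003 0.   ]
```

>>> play_rows(
  series=[
    {"delta_pos":[0.7,0,-1.2],"rotation":[0,0,0],"fingers":45},
    {"delta_pos":[0.7,0,-1.2],"rotation":[0,0,0],"fingers":45},
    {"delta_pos":[0,0,0],"rotation":[0,0,0],"fingers":45},
  ],
)

```text
t: 19.02
ee_pos: [635.2, -85.7, 55.1]
ee_rot: [[0.35, 0.0, 0.937], [-0.002, 1.0, 0.0], [-0.937, -0.002, 0.35]]
wrist_force: [1.1, -0.4, -1.4]
grip_width: 50.6
```

```bash
python3 bed.py
```

```text
bed x,z of TCP 42.613198452925424 15.484565026322894
t 19.025 [635.2 -85.7  55.1] j [-0.36  0.32  1.89  0.22  0.6  -2.08] F [ 1.1 -0.4 -1.4] 50.62298063009065
dpos tool [-0.2  0.7  0.4] rotvec [0.    0.008 0.002]
```

>>> play_rows(
  series=[
    {"delta_pos":[0.5,0.8,0.2],"rotation":[0,0.008,0.002],"fingers":45},
    {"delta_pos":[0.6,0.8,0],"rotation":[0,0,0],"fingers":45},
    {"delta_pos":[0.6,0,0],"rotation":[0,0,0],"fingers":45},
    {"delta_pos":[0,0,0],"rotation":[0,0,0],"fingers":45},
  ],
)

```text
t: 19.52
ee_pos: [635.9, -84.5, 53.4]
ee_rot: [[0.342, -0.001, 0.94], [-0.0, 1.0, 0.001], [-0.94, -0.001, 0.342]]
wrist_force: [-0.1, -0.7, 1.2]
grip_width: 50.4
```

```bash
python3 bed.py
```

```text
bed x,z of TCP 42.69655687550595 13.71711562840732
t 19.525 [635.9 -84.5  53.4] j [-0.35  0.33  1.89  0.21  0.61 -2.08] F [-0.1 -0.7  1.2] 50.42020371754092
dpos tool [-2.  -0.5  0.3] rotvec [ 0.001 -0.001  0.   ]
```

>>> play_rows(
  series=[
    {"delta_pos":[0,0,0],"rotation":[0,0,0],"fingers":54},
    {"delta_pos":[0,0,0],"rotation":[0,0,0],"fingers":64},
    {"delta_pos":[0,0,0],"rotation":[0,0,0],"fingers":66},
    {"delta_pos":[-15,0,0],"rotation":[0,0,0],"fingers":66},
    {"delta_pos":[-40,0,0],"rotation":[0,0,0],"fingers":66},
    {"delta_pos":[-40,0,0],"rotation":[0,0,0],"fingers":66},
    {"delta_pos":[-20,0,0],"rotation":[0,0,0],"fingers":66},
    {"delta_pos":[0,0,0],"rotation":[0,0,0],"fingers":66},
  ],
)

```text
t: 20.52
ee_pos: [594.4, -84.3, 167.7]
ee_rot: [[0.342, -0.0, 0.94], [-0.0, 1.0, 0.001], [-0.94, -0.001, 0.342]]
wrist_force: [1.0, -0.0, -0.1]
grip_width: 65.8
```

```bash
python3 - <<'E'
from h import *
import pickle
st=env.read_state();print(st['t'],st['ee_pos'].round(1),st['wrist_force'].round(1))
w=cap('wrist'); pickle.dump(w,open('w12.pkl','wb')); o=-w['R'].T@w['t'];print('cam',o.round())
s,c=np.sin(.35),np.cos(.35);x0,z0=600.5,25.9
B=lambda x,y,z:np.array([x0+x*c-z*s,y,z0+x*s+z*c])
def onbed(u,v,z):
    oo,d=ray(w,u,v); n=np.array([-s,0,c]); p=B(0,0,z); q=oo+d*((n@(p-oo))/(n@d)); return np.array([(q-p)@[c,0,s],q[1]]).round(1)
h=cv2.cvtColor(w['pixels'],cv2.COLOR_BGR2HSV); g=h[...,2]
y=-84.7
for n,P in dict(lowL=B(0,y-26,11),lowR=B(0,y+26,11),upL=B(82,y-26,11),upR=B(82,y+26,11),stoptop=B(16,-58,18),stopbot=B(16,-58,0)).items(): print(n,proj(w,P).round(1))
m=(g<95).astype(np.uint8)&(h[...,1]<90)
pr=np.array([proj(w,B(X,y+Y,11)) for X,Y in((6,-32),(6,32),(92,32),(92,-32))]).astype(int)
for X in (8,14,22,30): 
    a,b=proj(w,B(X,y-45,11)),proj(w,B(X,y+45,11)); v=int(round((a[1]+b[1])/2)); u0,u1=int(a[0]),int(b[0]); print('row',X,v,u0,g[v,u0:u1:2].tolist())
for Y in(-15,0,15):
    a,b=proj(w,B(-14,y+Y,11)),proj(w,B(10,y+Y,11)); u=int(a[0]); print('col',u,int(a[1]),g[int(a[1]):int(b[1]),u].tolist())
print('mark/ptr px:',[ (u,) for u in ()])
r=w['pixels'][...,2].astype(int);
mk=((h[...,0]<8)|(h[...,0]>172))&(h[...,1]>110)&(h[...,2]>100); u,v=proj(w,(552,-40,19)); print('mark exp',u,v)
v0=int(v)
for vv in (v0-12,v0-8,v0-4,v0,v0+4): print(vv,[tuple(k) for k in w['pixels'][vv,int(u)-8:int(u)+12].tolist()] if vv>=0 else None)
cv2.imwrite('pics/w12.png',w['pixels'])
E
```

```text
20.525 [594.4 -84.3 167.7] [ 1.  -0.  -0.1]
cam [482. -84. 262.]
lowL [246.2 152.5]
lowR [316.4 152.6]
upL [249.2 254.4]
upR [313.4 254.5]
stoptop [317.7 175.7]
stopbot [315.3 171.4]
row 8 163 221 [220, 221, 221, 221, 221, 221, 221, 222, 223, 198, 118, 108, 109, 81, 54, 57, 58, 57, 57, 58, 57, 58, 58, 57, 58, 58, 58, 57, 58, 59, 58, 58, 58, 59, 58, 59, 59, 57, 58, 58, 58, 58, 57, 58, 57, 49, 32, 39, 111, 199, 217, 218, 219, 219, 222, 226, 230, 230, 230, 231]
row 14 171 221 [227, 227, 227, 227, 227, 227, 227, 227, 228, 174, 113, 116, 117, 91, 54, 60, 57, 58, 59, 58, 57, 59, 58, 58, 59, 57, 57, 59, 57, 59, 57, 57, 59, 58, 59, 58, 57, 59, 59, 58, 59, 58, 59, 59, 55, 32, 31, 44, 127, 207, 217, 221, 222, 222, 219, 226, 232, 232, 232, 232]
row 22 182 222 [222, 222, 221, 222, 222, 222, 221, 222, 214, 139, 117, 120, 120, 85, 58, 59, 56, 58, 57, 58, 58, 59, 58, 58, 59, 58, 59, 58, 59, 59, 58, 58, 59, 59, 59, 58, 58, 59, 58, 58, 58, 58, 57, 56, 57, 58, 72, 213, 238, 237, 237, 237, 237, 238, 237, 237, 238, 237, 238]
row 30 192 222 [217, 217, 217, 217, 217, 217, 218, 217, 219, 217, 158, 107, 109
[... 1701 characters left out ...]
39, 239, 242), (239, 239, 242), (238, 238, 241)]
83 [(119, 120, 123), (150, 150, 153), (207, 207, 211), (234, 235, 237), (238, 238, 240), (239, 239, 239), (233, 233, 235), (183, 183, 225), (103, 105, 224), (39, 44, 230), (15, 24, 232), (23, 29, 214), (29, 31, 152), (33, 31, 77), (32, 30, 32), (50, 49, 48), (125, 125, 127), (208, 207, 213), (238, 237, 241), (240, 240, 242)]
87 [(109, 109, 111), (152, 152, 155), (213, 213, 218), (236, 236, 238), (236, 236, 238), (230, 230, 231), (211, 211, 224), (155, 155, 222), (80, 81, 225), (26, 33, 232), (19, 26, 228), (21, 25, 180), (27, 25, 107), (29, 25, 46), (37, 35, 32), (82, 80, 81), (156, 156, 159), (224, 224, 228), (239, 240, 242), (241, 241, 243)]
```

The viewer limit is reached, so these checks are numeric. The marver's edges are centred at y≈−84.6 and its lower edge sits at the ledge with no wood strip visible. The side is within ~1 mm of the stop finger, and the pointer is +1.4 mm from the mark, as before. The gripper is well clear, so I hand in.

```bash
python3 -c "
from station import env
print(env.job_done())"
```

```text
the job is handed in; nothing more can be done
None
```

I pushed the slide to the red mark, let go of it, then laid the marver on the bed against the ledge and beside the stop finger. I handed the job in at about 20.6 s; no verdict is reported.

**Slide:** the last two views put the pointer about 1.2–1.7 mm short of the mark on the +y side (limit ±3 mm). It was never seen past the mark and did not shift when the marver was placed.

**Marver:**
- **Ledge:** the downhill move stopped with a light force against the ledge, and the last picture showed the lower end there with about 1 mm gap at most.
- **Stop finger:** the gap to the finger is about 0–1 mm (limit 4 mm), and the sides run parallel to the slope.
- **Flatness:** inferred rather than measured, from bed contact felt before release and the full width of the ledge top being visible.

**Bystanders:** the bottle and cork block were not touched on any planned path. I did not re-measure them at the end.

**Checks that disagreed or failed:**
- The scale strip's height came out anywhere from 10 to 19 mm between views, so I judged the pointer mainly from the view taken almost straight above it.
- The last picture could not be viewed because the 12-picture limit was reached, so that check used pixel values only.

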